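Fit a badge-press die and pull-test its bayonet

ROBOT

A 6-joint arm with a two-finger parallel gripper is mounted at the origin on the work surface. World frame = base frame: x ahead of the robot, y to its left, z up, the work surface at z = 0. Lengths are in mm, angles in rad, forces in N, time in s.
With the tool pointing down it reaches from about 275 to 825 mm from the base axis. Payload 5.2 kg.
Tool frame: the origin (TCP) lies on the centre line of the jaws, within the pads' length; the fingertips stand 8 mm ahead of it and the grasp point (between the pads) lies 11 mm behind it; z points along the fingers, x is the direction in which the jaws open and shut, and the axes are right-handed (so a half turn about z gives the same grasp; the last joint's range is limited). The gripper opens to 93 mm and grips with 3 to 60 N. Pads are 15 mm wide; open, the fingers measure 128 mm over their backs; the gripper's body (75 mm by 188 mm) begins 65 mm behind the grasp point.
Start: joints at [1.002, 0.259, 1.535, -0, 1.348, -0.203], TCP at [196.712, 513.624, 226.653] pointing down, gripper open.
Joint ranges: [-3.14, 3.14], [-0.91, 2.08], [0.19, 2.58], [-1.22, 4.36], [0.22, 2.71], [-3.12, 3.12]. Speed limits (rad/s): [2.57, 2.57, 3.14, 3.14, 3.14, 3.14].

INTERFACE

Orientations are given as a 3x3 rotation matrix whose columns are the frame's x, y, z axes.
In Python, from bench import arm gives the robot as it stands. The module is installed in compiled form; this text tells all that it offers.
- The arm moves only by the shell command python3 -m creep 'ROWS' [FORCE]. ROWS is a JSON object of lists of equal length, an entry for each row: "slide": the shift along the tool's x, y, z normalised to -1 to 1, where 1 is 500 mm, a list of three; "turn": the turn, a rotation vector about the tool's x, y, z normalised to -1 to 1, where 1 is 90 degrees, a list of three; "jaw": the opening, from 0 (shut) to 1 (fully open). In form: {"slide": [[x, y, z], ...], "turn": [[rx, ry, rz], ...], "jaw": [jaw, ...]}. A call has exactly 5 rows; each row is the pose to reach, as a shift and turn from the pose commanded when the call began, along the tool's axes at that moment; what a row does not reach only later rows make up. A row lasts 1/12 s, in which the tool goes at most 41.7 mm and 7.16 degrees, less where a joint would pass 70% of its speed; a pose out of reach is approached as far as the arm can. A call with a number of a shift or a turn outside -1 to 1 is refused whole. A call with a gripper value outside its range is refused whole. The fingers move at their own pace and stop on an object; FORCE is the grip in N (left out, the last holds). Time passes only in rows, so rows that repeat a pose let the fingers close, or fill a call up. It gives the time, the measured TCP pose, the force and the opening at its end, in the units of the state.
- arm.state(): the state, without advancing time (a new reading comes with each control period).
- arm.snapshot(name): name is "side" or "top"; returns (picture, depth): 384x512x3 uint8, blue, green, red; 384x512 float32, mm along the optical axis (not along the pixel's ray), 0 where there is no reading.
- arm.get_calibration(name): a dict with "fx", "fy", "cx", "cy" (pixels), "rvec" (rotation vector, rad) and "tvec" (3), from world to camera coordinates, as OpenCV has them. Camera axes: x right, y down, z forward; pixel columns grow to the right and rows downward; lengths in mm; the calibration is good to about 2 mm. A picture is of the moment at which its call begins. get_calibration takes no time and is no camera call.
- arm.finish_job(): hands the job in, once; it reports no verdict.
The state is a dict: "time_s": time; "qpos": joint angles; "qd": joint speeds; "effort": joint torques, N m; "tcp_pos": TCP position; "orientation": TCP orientation; "force": force on the tool from outside, world axes, zero at the start; "torque": the same for the moment, N m; "opening": finger opening in mm.
Only numpy, scipy, OpenCV 4.12 (cv2) and the standard library are available. Lean on these libraries where they do the work, as an engineer would, in place of code of your own. Each camera call takes 0.05 s, during which the arm holds its last target. There are 200 camera calls.

TASK

Fit the small blue-banded die in the badge press: lugs down through the gaps in the collar, push it down on the sprung white pad, turn it clockwise until the lugs are under the brass keepers and let it spring up. Then prove that it holds: pull it straight up with about 15 newtons for a good two seconds, never more than 25, and let go, leaving it locked in. Do not force it at any time, and leave the other things on the table where they are.

Things in the scene. Friction and masses are not known exactly. Their poses are not given: they have to be found in the camera images.
- die: small round aluminium press die with a blue band, loose: 56 mm diameter, 60 mm tall, 0.16 to 0.24 kg. Origin: centre of its underside, z up. Two alike steel lugs at its foot, along its +x and -x: 12 mm wide, 3 to 9 mm above the underside, out to 36 mm from the axis. Lower rim chamfered. Grip it about 46 mm above the underside: in the press the collar hides up to 20 mm of it
- lug (a point): outer end of the lug on the die's +x side: 36 mm from the die's axis, 6 mm above its underside; the other lug is opposite
- collar: round steel bayonet collar on the press, 88 mm across, 24 mm tall, bore 59 mm. Origin: centre of its foot, 24 mm above the table, z up. The lugs drop in at the gaps (see point gap) and turn 65 degrees clockwise under the lip to the keepers (red dots), where they lie along the collar's x axis, with 6 degrees of play either way; a stop ends the turn. Locked, the die's underside is 10 mm above the origin
- gap (a point): middle of one of the two opposite gaps in the collar's lip (white dots), 34 mm from its axis, at the height of its top; each gap is 38 degrees wide. Its line from the centre is the collar's x axis turned 65 degrees anticlockwise seen from above. Beside it the lip's underside is 16.5 mm above the collar's origin: the die passes with its underside 4.5 (bottom) to 7.5 mm above that origin
- keepers: two brass keeper plates in the collar's lip, on its x axis, each 36 degrees wide; origin and axes as the collar. Undersides 19 mm above the origin: notches 2.5 mm deep into which the lugs spring up and which hold them against turning back. They take the pull and do not give
- pad: white nylon pad, 50 mm across, 6 mm thick, on a spring inside the collar; it only slides up and down. Origin: centre of its underside, at rest 6 mm above the collar's origin (its top 12 mm); it can sink 7.5 mm. It pushes up with 4 N plus 1 N per mm sunk: takes the die's weight without sinking, about 6.5 N more push lets the lugs pass under the lip, 9.5 N bottoms it; it presses a locked die against the keepers with 4 N
- press: hand-lever badge press bolted to the table, base plate 150 x 380 mm. Origin: centre of the base plate, at table height; y along it. The collar is at y = -110 mm on the pulled-out die slide; the punch, column and red lever, up to 490 mm tall, stand at y = +40 to +225 mm
- big_die: larger steel die with a yellow band, loose, 80 mm diameter, 40 mm tall, no lugs, not wanted now. Origin: centre of its underside
- tray: clear plastic tray with finished badges, loose, 80 x 80 x 25 mm (x, y, z). Origin: centre of its underside
- shells: stack of five steel badge shells, loose, 58 mm diameter, 20 mm tall. Origin: centre of its underside
Mind the look-alikes: they are no part of the job. Leave any orange or pink look-alike of the die alone.

How it is judged:
By the outcome, as a careful person would: the job done as asked, in the order asked, and still so for the second after the job is handed in, with the robot touching nothing.
It also fails if it takes over 62 s, if anything falls off the work surface, if the arm or the gripper's body presses on something with over 40 N, if the wrist force passes 120 N, or if a joint passes its speed limit or range.

## Working session

There is one attempt and no reset: what is moved stays moved. The work goes in short steps, Python scripts to look and compute and a shell command to move; the robot and the scene stay as the last step left them, time stands still between calls to the robot, and variables do not carry over. Pictures are saved under pics/ and viewed, on a budget of 10 in all, crops included, one or two more only if the job needs it, and the job is handed in when it is done.

```bash
mkdir -p pics
cat > h.py <<'E'
import numpy as np, cv2
from bench import arm
def cal(n):
    c=arm.get_calibration(n); K=np.array([[c['fx'],0,c['cx']],[0,c['fy'],c['cy']],[0,0,1.]])
    return K,cv2.Rodrigues(np.array(c['rvec'],float))[0],np.array(c['tvec'],float).ravel()
def ray(n,u,v,z):
    K,R,t=cal(n); d=R.T@np.linalg.inv(K)@np.array([u,v,1.]); o=-R.T@t
    return o+d*(z-o[2])/d[2]
def proj(n,p):
    K,R,t=cal(n); q=K@(R@np.array(p,float)+t); return q[:2]/q[2]
def cloud(n,D):
    K,R,t=cal(n); v,u=np.indices(D.shape); z=D
    P=np.stack([(u-K[0,2])/K[0,0]*z,(v-K[1,2])/K[1,1]*z,z],-1)
    return (P-t)@R
E
python3 - <<'E'
from h import *
for n in("side","top"):
    I,D=arm.snapshot(n); cv2.imwrite(f"pics/{n}0.png",cv2.resize(I,None,fx=1.5,fy=1.5)); np.savez(f"{n}0",I=I,D=D)
    K,R,t=cal(n); print(n,K[0,0],-R.T@t,R[2])
s=arm.state(); print(s)
E
```

```text
side 423.2146998560937 [ 395.45129615 -879.92915446  652.56205753] [ 0.09703038  0.8044675  -0.58601805]
top 421.26324406070904 [338.1821197  -68.23956093 924.91791064] [ 0.13973061 -0.02406915 -0.98989698]
{'time_s': 0.1, 'qpos': array([ 1.00216491e+00,  2.59239905e-01,  1.53593561e+00, -5.36319680e-05,
        1.34800384e+00, -2.02768614e-01]), 'qd': array([-0.00301783, -0.00203558, -0.00287434, -0.00131821,  0.00039002,
        0.0013446 ]), 'effort': array([ 1.18167340e-03, -4.38212478e+01, -2.84644783e+01,  7.17726513e-02,
        3.60859826e-02, -9.56047785e-06]), 'tcp_pos': array([196.48849642, 513.20454917, 225.93235702]), 'orientation': array([[ 3.57743390e-01,  9.33819581e-01, -8.10329253e-04],
       [ 9.33818622e-01, -3.57744207e-01, -1.36517999e-03],
       [-1.56472241e-03, -2.68316427e-04, -9.99998740e-01]]), 'force': array([0.32459787, 0.29591542, 0.60782128]), 'torque': array([ 0.04557273, -0.03621717,  0.00882909]), 'opening': 92.93283712779132}
```

View pics/top0.png

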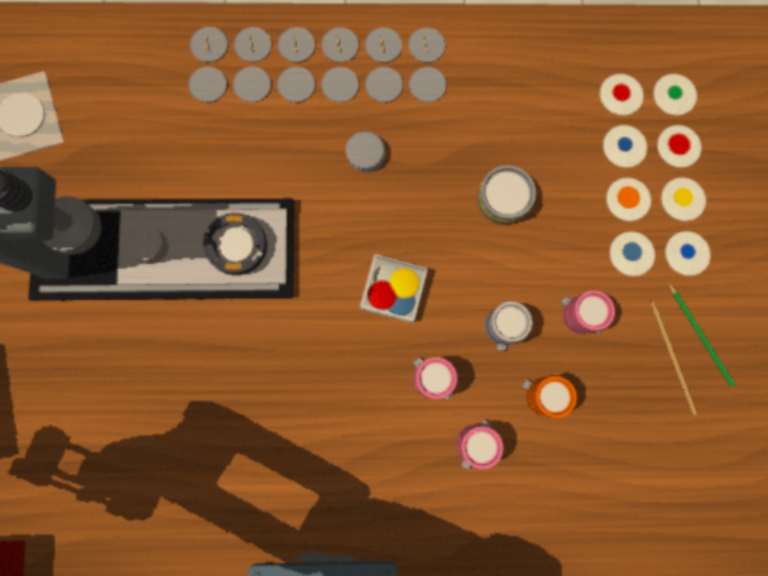

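View pics/side0.png

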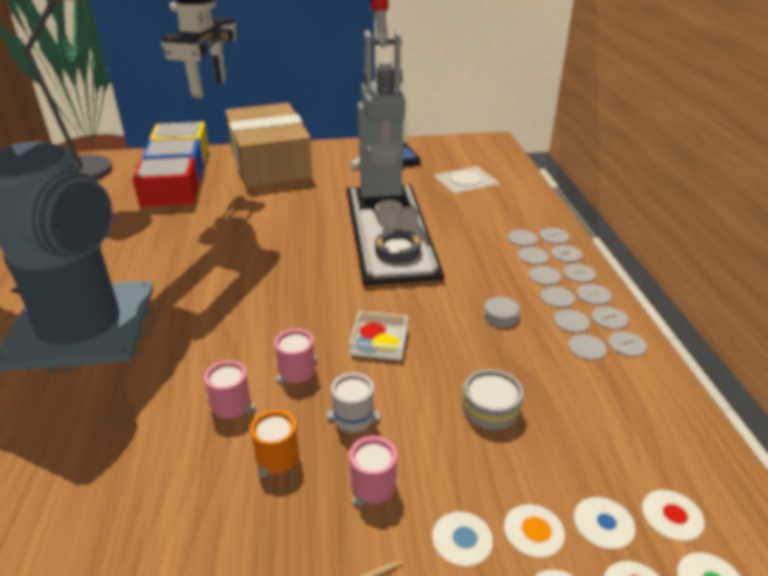

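Die candidates (top view): aluminium and white-topped (512,322), pink (437,378), (594,311) and (482,446), orange (555,397), large yellow-banded (508,193). The blue-banded die is (512,322) in top and (353,402) in side. I'll check it in one close crop, with the collar alongside.

Run:
```python
from h import *
T=np.load("top0.npz");S=np.load("side0.npz")
a=T['I'][195:240,315:375];b=T['I'][135:190,130:185];c=S['I'][240:295,210:260]; d=S['I'][145:185,240:290]
f=lambda x:cv2.resize(x,(390,290),interpolation=cv2.INTER_CUBIC)
cv2.imwrite("pics/crop.png",np.vstack([np.hstack([f(a),f(b)]),np.hstack([f(c),f(d)])]))
# depth at the die
P=cloud("top",T['D']); 
def reg(u0,u1,v0,v1,lo,hi):
    Q=P[v0:v1,u0:u1].reshape(-1,3); Q=Q[(Q[:,2]>lo)&(Q[:,2]<hi)]; return len(Q),Q.mean(0).round(1),(Q.min(0)+Q.max(0)).round(1)/2,np.ptp(Q,axis=0).round(1)
print("die top",reg(315,362,195,240,52,70)); print("lip",reg(130,185,135,190,42,56))
print("lugs",reg(315,362,195,240,5,13))
# colours in collar
I=T['I'].astype(int);hsv=cv2.cvtColor(T['I'],cv2.COLOR_BGR2HSV)
m=np.zeros(I.shape[:2],bool); m[135:190,130:185]=1
k=(m&(hsv[...,0]>8)&(hsv[...,0]<30)&(hsv[...,1]>130)&(hsv[...,2]>100)).astype(np.uint8)
n,_,st,ce=cv2.connectedComponentsWithStats(k); print(st,ce)
for q in ce[1:]: print(q,ray("top",*q,48).round(1))
```

```text
die top (356, array([ 432. , -263.9,   55.4]), array([ 431.4 , -263.35,   57.  ]), array([54.7, 54.9, 10. ]))
lip (651, array([548.4, 124.6,  46.3]), array([549.8, 124.4,  46.5]), array([87.2, 85.5,  9. ]))
lugs (41, array([ 414.4, -252.1,    8. ]), array([ 431.5 , -251.65,    9.05]), array([68.7, 31.3,  7.7]))
[[     0      0    512    384 196515]
 [   150    143     12      5     48]
 [   150    175     11      5     45]] [[255.54740351 191.5145765 ]
 [155.72916667 145.25      ]
 [154.91111111 177.17777778]]
[155.72916667 145.25      ] [583.2 125.2  48. ]
[154.91111111 177.17777778] [513.9 125.4  48. ]
```

View pics/crop.png

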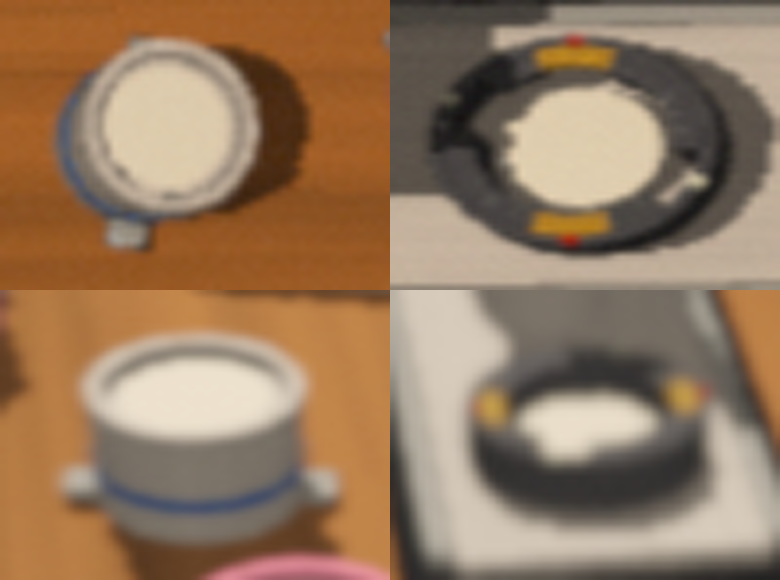

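The crop confirms an aluminium die with a blue band. Its lugs are at side-crop (80,485) and (320,487), and top-crop (127,233) and (135,42). The collar's keepers lie along world x, with white gap dots at about (690,185) and, opposite, (455,130).

Run:
```python
from h import *
print(ray("top",334.5,231.2,9),ray("top",335.8,201.5,9)); print(ray("side",220.2,277,6),ray("side",251,277.4,6))
T=np.load("top0.npz");S=np.load("side0.npz")
Q=cloud("top",T['D'])[190:245,305:372].reshape(-1,3); m=(Q[:,2]>3)&(Q[:,2]<13)&(np.hypot(Q[:,0]-432,Q[:,1]+264)<38); print("top lugs",Q[m][:,:2].round(0).tolist()[:60])
P=cloud("side",S['D'])
def reg(u0,u1,v0,v1,lo,hi):
    Q=P[v0:v1,u0:u1].reshape(-1,3); Q=Q[(Q[:,2]>lo)&(Q[:,2]<hi)]; return len(Q),Q.mean(0).round(1),(Q.min(0)+Q.max(0)).round(1)/2,np.ptp(Q,axis=0).round(1)
print("side die top",reg(215,255,245,275,54,64)); print("side lip",reg(240,290,145,185,44,52))
for p in [(432,-264,60),(432,-264,0)]: print(proj("top",p),proj("side",p))
print("gap dot",ray("top",130+300/7.09,135+185/5.27,48),ray("top",130+65/7.09,135+130/5.27,48))
```

```text
[ 398.85054639 -258.59388744    9.        ] [ 464.27753006 -263.93102297    9.        ]
[ 400.41642449 -261.09052411    6.        ] [ 463.63813816 -270.09101885    6.        ]
top lugs [[466.0, -262.0], [466.0, -265.0], [466.0, -267.0], [446.0, -240.0], [439.0, -237.0], [436.0, -236.0], [434.0, -236.0], [432.0, -236.0], [428.0, -236.0], [426.0, -237.0], [424.0, -237.0], [421.0, -238.0], [419.0, -239.0], [417.0, -241.0], [415.0, -241.0], [413.0, -243.0], [411.0, -246.0], [410.0, -247.0], [409.0, -248.0], [408.0, -249.0], [406.0, -252.0], [406.0, -253.0], [404.0, -254.0], [404.0, -256.0], [404.0, -258.0], [404.0, -260.0], [404.0, -262.0], [404.0, -265.0], [402.0, -253.0], [402.0, -256.0], [401.0, -258.0], [402.0, -260.0], [402.0, -263.0], [402.0, -265.0], [399.0, -253.0], [399.0, -256.0], [400.0, -258.0], [399.0, -260.0], [399.0, -262.0], [399.0, -264.0], [397.0, -254.0], [397.0, -256.0], [397.0, -258.0], [397.0, -260.0], [397.0, -262.0]]
side die top (324, array([ 430.7, -266. ,   57.2]), array([ 431.35, -265.35,   58.  ]), array([54.8, 56.4,  8. ]))
side lip (243, array([549. , 118.7,  47.3]), array([548.85, 121.35,  47.45]), array([85.3, 93. ,  6.8]))
[341.5199784  213.51141377] [234.78166843 257.69817656]
[335.53911625 216.48833817] [235.5876927  278.66042901]
gap dot [528.90339871  89.1711519   48.        ] [551.9445843 159.4501238  48.       ]
```

```bash
python3 -m creep '{"slide":[[-0.06,0.045,0.007],[-0.13,0.10,0.014],[-0.19,0.15,0.021],[-0.26,0.20,0.028],[-0.32,0.25,0.035]],"turn":[[0,0,0],[0,0,0],[0,0,0],[0,0,0],[0,0,0]],"jaw":[1,1,1,1,1]}' 20
python3 -m creep '{"slide":[[-0.06,0.045,0.007],[-0.13,0.10,0.014],[-0.19,0.15,0.021],[-0.26,0.20,0.028],[-0.32,0.25,0.035]],"turn":[[0,0,0],[0,0,0],[0,0,0],[0,0,0],[0,0,0]],"jaw":[1,1,1,1,1]}'
python3 -m creep '{"slide":[[-0.06,0.045,0.007],[-0.13,0.10,0.014],[-0.19,0.15,0.021],[-0.26,0.20,0.028],[-0.32,0.25,0.035]],"turn":[[0,0,0],[0,0,0],[0,0,0],[0,0,0],[0,0,0]],"jaw":[1,1,1,1,1]}'
python3 -m creep '{"slide":[[-0.08,0.06,0.010],[-0.15,0.12,0.018],[-0.22,0.18,0.026],[-0.30,0.23,0.033],[-0.32,0.25,0.035]],"turn":[[0,0,0],[0,0,0],[0,0,0],[0,0,0],[0,0,0]],"jaw":[1,1,1,1,1]}'
```

```text
time_s: 0.52
tcp_pos: [255.6, 317.6, 208.6]
orientation: [[0.357, 0.934, -0.001], [0.934, -0.357, -0.001], [-0.001, -0.0, -1.0]]
force: [0.1, -0.2, 1.4]
opening: 92.9
time_s: 0.93
tcp_pos: [315.1, 123.6, 191.5]
orientation: [[0.357, 0.934, 0.0], [0.934, -0.357, 0.0], [0.0, 0.0, -1.0]]
force: [1.0, 0.2, -0.3]
opening: 92.8
time_s: 1.35
tcp_pos: [374.8, -70.9, 174.0]
orientation: [[0.358, 0.934, 0.0], [0.934, -0.358, 0.0], [0.0, 0.0, -1.0]]
force: [0.9, 0.9, 0.5]
opening: 92.8
time_s: 1.77
tcp_pos: [434.5, -265.4, 155.9]
orientation: [[0.359, 0.934, -0.001], [0.934, -0.359, 0.0], [0.0, -0.001, -1.0]]
force: [-0.5, -0.5, 0.5]
opening: 93.0
```

```bash
python3 -m creep '{"slide":[[0,-0.006,0.06],[0,-0.006,0.12],[0,-0.006,0.18],[0,-0.006,0.23],[0,-0.006,0.242]],"turn":[[0,0,0],[0,0,0],[0,0,0],[0,0,0],[0,0,0]],"jaw":[1,1,1,1,1]}' 30
python3 -m creep '{"slide":[[0,0,0],[0,0,0],[0,0,0],[0,0,0],[0,0,0]],"turn":[[0,0,0],[0,0,0],[0,0,0],[0,0,0],[0,0,0]],"jaw":[0.65,0.62,0.6,0.58,0.5]}' 30
python3 -m creep '{"slide":[[0,0,0],[0,0,0],[0,0,0],[0,0,0],[0,0,0]],"turn":[[0,0,0],[0,0,0],[0,0,0],[0,0,0],[0,0,0]],"jaw":[0.4,0.3,0.3,0.3,0.3]}' 30
```

```text
time_s: 2.18
tcp_pos: [429.4, -259.7, 31.6]
orientation: [[0.358, 0.934, -0.006], [0.934, -0.358, 0.005], [0.003, -0.007, -1.0]]
force: [-0.3, 0.2, 0.0]
opening: 93.1
time_s: 2.6
tcp_pos: [432.8, -262.5, 37.1]
orientation: [[0.357, 0.934, 0.002], [0.934, -0.357, -0.002], [-0.001, 0.003, -1.0]]
force: [0.3, -0.1, 0.1]
opening: 64.3
time_s: 3.02
tcp_pos: [432.5, -262.4, 36.7]
orientation: [[0.358, 0.934, 0.001], [0.934, -0.358, -0.002], [-0.001, 0.002, -1.0]]
force: [-1.0, 0.7, 7.2]
opening: 55.3
```

```bash
python3 -m creep '{"slide":[[0,0,-0.02],[0,0,-0.07],[0,0,-0.13],[0,0,-0.19],[0,0,-0.22]],"turn":[[0,0,0],[0,0,0],[0,0,0],[0,0,0],[0,0,0]],"jaw":[0.3,0.3,0.3,0.3,0.3]}' 40
python3 -m creep '{"slide":[[0.08,-0.006,0],[0.16,-0.012,0],[0.24,-0.018,0],[0.32,-0.024,0],[0.403,-0.03,0]],"turn":[[0,0,-0.08],[0,0,-0.16],[0,0,-0.24],[0,0,-0.32],[0,0,-0.39]],"jaw":[0.3,0.3,0.3,0.3,0.3]}'
python3 -m creep '{"slide":[[-0.007,0.05,0],[0.1,0.09,0],[0.2,0.13,0],[0.3,0.18,0],[0.348,0.207,0]],"turn":[[0,0,-0.08],[0,0,-0.16],[0,0,-0.24],[0,0,-0.32],[0,0,-0.39]],"jaw":[0.3,0.3,0.3,0.3,0.3]}'
python3 -m creep '{"slide":[[0,0,0],[0,0,0],[0,0,0],[0,0,0],[0,0,0]],"turn":[[0,0,0],[0,0,-0.013],[0,0,-0.026],[0,0,-0.026],[0,0,-0.026]],"jaw":[0.3,0.3,0.3,0.3,0.3]}'
python3 - <<'E'
from h import *
a=[]
for n in("side","top"):
    I,D=arm.snapshot(n); np.savez(f"{n}1",I=I,D=D)
    u,v=proj(n,(548,125,85)).astype(int); a.append(cv2.resize(I[max(v-60,0):max(v-60,0)+100,u-60:u+60],(399,399),interpolation=cv2.INTER_CUBIC)); print(n,u-60,max(v-60,0))
cv2.imwrite("pics/c1.png",np.hstack(a))
E
```

```text
time_s: 3.43
tcp_pos: [432.8, -262.4, 149.4]
orientation: [[0.358, 0.934, 0.003], [0.934, -0.358, -0.003], [-0.001, 0.004, -1.0]]
force: [0.8, -0.4, -1.9]
opening: 55.3
time_s: 3.85
tcp_pos: [489.7, -66.6, 146.2]
orientation: [[-0.249, 0.968, -0.0], [0.968, 0.249, 0.0], [0.0, -0.0, -1.0]]
force: [0.8, -0.2, -2.4]
opening: 55.3
time_s: 4.27
tcp_pos: [541.1, 100.8, 146.0]
orientation: [[-0.761, 0.648, -0.001], [0.648, 0.761, 0.0], [0.001, -0.001, -1.0]]
force: [-0.0, -0.9, -0.7]
opening: 55.4
time_s: 4.68
tcp_pos: [541.6, 97.3, 145.7]
orientation: [[-0.782, 0.623, -0.0], [0.623, 0.782, -0.0], [0.0, -0.0, -1.0]]
force: [-0.1, -0.5, -1.6]
opening: 55.0
side 204 88
top 91 97
```

View pics/c1.png

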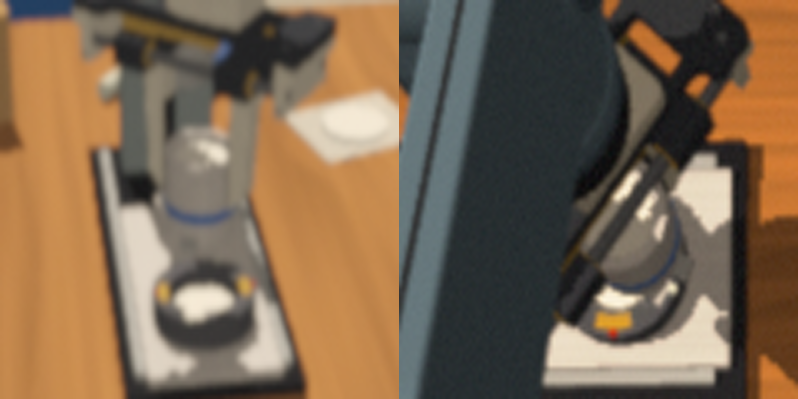

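```bash
cat >> h.py <<'E'
from scipy.optimize import least_squares
def fitc(Q,r,c0):
    f=lambda c:np.hypot(Q[:,0]-c[0],Q[:,1]-c[1])-r
    s=least_squares(f,c0,loss='soft_l1'); return s.x.round(1),len(Q),np.abs(s.fun).mean().round(2) if 0 else np.sqrt(np.mean(f(s.x)**2)).round(2)
def near(P,c,r0,r1,z0,z1):
    Q=P.reshape(-1,3); d=np.hypot(Q[:,0]-c[0],Q[:,1]-c[1]); return Q[(d>r0)&(d<r1)&(Q[:,2]>z0)&(Q[:,2]<z1)]
def keep(n,I):
    h=cv2.cvtColor(I,cv2.COLOR_BGR2HSV); m=np.zeros(I.shape[:2],np.uint8); u,v=proj(n,(548,125,48)).astype(int); m[v-28:v+28,u-35:u+35]=1
    k=m*((h[...,0]>8)&(h[...,0]<32)&(h[...,1]>130)&(h[...,2]>90)).astype(np.uint8)
    _,_,st,ce=cv2.connectedComponentsWithStats(k); return [(st[i,4],ce[i].round(1),ray(n,*ce[i],48).round(1)) for i in range(1,len(st)) if st[i,4]>8]
E
python3 - <<'E'
from h import *
S0=np.load("side0.npz");S1=np.load("side1.npz")
P0=cloud("side",S0['D']);P1=cloud("side",S1['D'])
print("die table wall",fitc(near(P0,(431,-265),20,40,15,52),28,(431,-265)))
Q=near(P0,(548,124),36,50,28,44); print("collar wall",fitc(Q,44,(548,124)))
print("keep side",keep("side",S0['I'])); print("keep top",keep("top",np.load("top0.npz")['I']))
tc=(541.6,97.3)
for z in((108,125),(125,140),(140,152)):
    Q=near(P1,tc,20,40,*z); Q=Q[np.abs((Q[:,0]-tc[0])*-.782+(Q[:,1]-tc[1])*.623)<26]; print(z,fitc(Q,28,tc))
Q=near(P1,tc,30,45,108,122); print("lug?",Q.round(0).tolist()[:40]); 
Q=near(P1,tc,20,36,98,125);print("zmin",np.sort(Q[:,2])[:15].round(1))
I=S1['I'].astype(int); m=(I[...,0]>I[...,2]+30)&(I[...,0]>I[...,1]+15); v,u=np.nonzero(m[130:165,245:285]); 
q=P1[130:165,245:285][v,u]; print("band",np.median(q,0),u.min()+245,u.max()+245)
E
```

```text
die table wall (array([ 431.5, -264.6]), 357, np.float64(1.21))
collar wall (array([549.2, 123.3]), 181, np.float64(2.56))
keep side [(np.int32(465), array([233.1, 165. ]), array([459.4, 109.5,  48. ])), (np.int32(662), array([291.2, 151.8]), array([630.9, 161.3,  48. ])), (np.int32(11), array([277., 159.]), array([583.7, 126.4,  48. ])), (np.int32(9), array([252.7, 160.9]), array([515. , 124.7,  48. ]))]
keep top [(np.int32(48), array([155.7, 145.2]), array([583.2, 125.2,  48. ])), (np.int32(45), array([154.9, 177.2]), array([513.9, 125.4,  48. ]))]
(108, 125) (array([541.5,  96.9]), 91, np.float64(3.35))
(125, 140) (array([541.2,  97.1]), 90, np.float64(1.54))
(140, 152) (array([541.7,  97.5]), 73, np.float64(1.55))
lug? [[538.0, 67.0, 122.0], [548.0, 66.0, 122.0], [523.0, 71.0, 118.0], [525.0, 72.0, 117.0], [527.0, 68.0, 119.0], [540.0, 67.0, 119.0], [557.0, 71.0, 115.0], [522.0, 63.0, 119.0], [524.0, 64.0, 118.0], [527.0, 67.0, 117.0], [530.0, 66.0, 117.0], [532.0, 66.0, 117.0], [543.0, 66.0, 116.0], [522.0, 67.0, 114.0], [525.0, 69.0, 113.0], [527.0, 65.0, 115.0], [529.0, 63.0, 116.0], [532.0, 64.0, 115.0], [524.0, 63.0, 113.0], [527.0, 65.0, 112.0], [529.0, 63.0, 113.0], [532.0, 63.0, 113.0]]
zmin [109.1 110.5 110.8 111.3 111.4 111.5 111.8 111.9 112.1 112.4 112.5 112.6
 112.7 113.  113. ]
band [535.42168291  71.94181036 132.62208811] 258 270
```

```bash
python3 -m creep '{"slide":[[0.012,0.027,0],[0.0234,0.0534,0],[0.0234,0.0534,0.04],[0.0234,0.0534,0.08],[0.0234,0.0534,0.1]],"turn":[[0,0,0.01],[0,0,0.02],[0,0,0.02],[0,0,0.02],[0,0,0.02]],"jaw":[0.3,0.3,0.3,0.3,0.3]}'
python3 -m creep '{"slide":[[0,0,0],[0,0,0],[0,0,0],[0,0,0],[0,0,0]],"turn":[[0,0,0],[0,0,0],[0,0,0],[0,0,0],[0,0,0]],"jaw":[0.3,0.3,0.3,0.3,0.3]}'
python3 - <<'E'
from h import *
s=arm.state(); tc=s['tcp_pos']; print(tc,s['force'])
I,D=arm.snapshot("side"); np.savez("side2",I=I,D=D); P=cloud("side",D); ub=tc[2]-36.7
x=s['orientation'][:2,0]
for a in(16,30):
    Q=near(P,tc,20,40,ub+a,ub+a+14); Q=Q[np.abs((Q[:,:2]-tc[:2])@x)<26]; print(fitc(Q,28,tc[:2]))
print(keep("side",I))
cv2.imwrite("pics/c2.png",cv2.resize(I[120:200,220:310],(720,640)[:2] if 0 else (670,596),interpolation=cv2.INTER_CUBIC))
E
```

```text
time_s: 5.2
tcp_pos: [548.2, 126.3, 93.8]
orientation: [[-0.763, 0.647, -0.003], [0.647, 0.763, -0.0], [0.002, -0.002, -1.0]]
force: [0.1, -0.0, -2.0]
opening: 55.8
time_s: 5.62
tcp_pos: [550.0, 126.9, 96.8]
orientation: [[-0.763, 0.646, 0.002], [0.646, 0.763, 0.0], [-0.001, 0.001, -1.0]]
force: [0.1, -0.0, -2.6]
opening: 55.7
[550.02387577 126.85636258  96.7760352 ] [ 0.05007386 -0.01953584 -2.55745428]
(array([550.6, 126.4]), 71, np.float64(1.72))
(array([549.6, 126.6]), 71, np.float64(1.62))
[(np.int32(465), array([233.2, 165.1]), array([459.4, 109. ,  48. ])), (np.int32(632), array([291.8, 152.7]), array([631.5, 155.7,  48. ])), (np.int32(14), array([276.8, 159.4]), array([582.7, 124.5,  48. ]))]
```

View pics/c2.png

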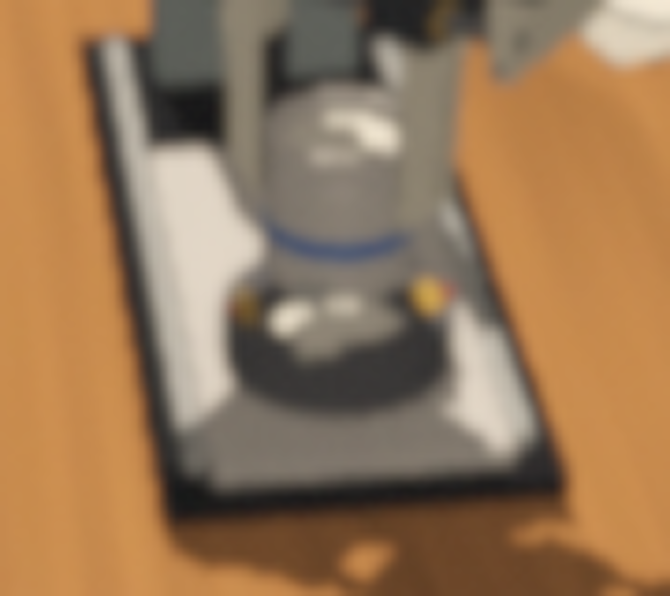

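```bash
python3 -m creep '{"slide":[[0,-0.003,0.004],[0,-0.003,0.008],[0,-0.003,0.012],[0,-0.003,0.016],[0,-0.003,0.02]],"turn":[[0,0,0],[0,0,0],[0,0,0],[0,0,0],[0,0,0]],"jaw":[0.3,0.3,0.3,0.3,0.3]}'
python3 -m creep '{"slide":[[0,0,0.002],[0,0,0.004],[0,0,0.005],[0,0,0.006],[0,0,0.006]],"turn":[[0,0,0],[0,0,0],[0,0,0],[0,0,0],[0,0,0]],"jaw":[0.3,0.3,0.3,0.3,0.3]}'
```

```text
time_s: 6.08
tcp_pos: [548.2, 125.8, 85.3]
orientation: [[-0.764, 0.646, -0.0], [0.646, 0.764, -0.0], [0.0, -0.0, -1.0]]
force: [0.3, -0.7, -1.7]
opening: 55.2
time_s: 6.5
tcp_pos: [548.3, 125.9, 82.6]
orientation: [[-0.764, 0.646, -0.0], [0.646, 0.764, 0.0], [0.0, -0.0, -1.0]]
force: [-0.4, 0.1, -1.4]
opening: 55.6
```

```bash
python3 -m creep '{"slide":[[0,0,0.001],[0,0,0.002],[0,0,0.003],[0,0,0.004],[0,0,0.004]],"turn":[[0,0,0],[0,0,0],[0,0,0],[0,0,0],[0,0,0]],"jaw":[0.3,0.3,0.3,0.3,0.3]}'
```

```text
time_s: 6.92
tcp_pos: [548.5, 125.7, 80.8]
orientation: [[-0.764, 0.646, 0.0], [0.646, 0.764, -0.0], [-0.0, 0.0, -1.0]]
force: [-0.0, -0.8, -0.2]
opening: 55.7
```

```bash
python3 -m creep '{"slide":[[0,0,0.001],[0,0,0.002],[0,0,0.003],[0,0,0.004],[0,0,0.004]],"turn":[[0,0,0],[0,0,0],[0,0,0],[0,0,0],[0,0,0]],"jaw":[0.3,0.3,0.3,0.3,0.3]}'
python3 -m creep '{"slide":[[0,0,0.001],[0,0,0.002],[0,0,0.003],[0,0,0.004],[0,0,0.004]],"turn":[[0,0,0],[0,0,0],[0,0,0],[0,0,0],[0,0,0]],"jaw":[0.3,0.3,0.3,0.3,0.3]}'
```

```text
time_s: 7.33
tcp_pos: [548.6, 125.6, 78.7]
orientation: [[-0.764, 0.646, 0.001], [0.646, 0.764, -0.0], [-0.001, 0.0, -1.0]]
force: [1.4, -1.8, -1.8]
opening: 55.6
time_s: 7.75
tcp_pos: [548.7, 125.6, 76.7]
orientation: [[-0.764, 0.646, 0.001], [0.646, 0.764, -0.0], [-0.001, 0.0, -1.0]]
force: [2.6, -3.7, -0.7]
opening: 55.5
```

```bash
python3 -m creep '{"slide":[[-0.001,0,0],[-0.0016,0,0],[-0.0016,0,0.001],[-0.0016,0,0.002],[-0.0016,0,0.003]],"turn":[[0,0,0],[0,0,0],[0,0,0],[0,0,0],[0,0,0]],"jaw":[0.3,0.3,0.3,0.3,0.3]}'
python3 -m creep '{"slide":[[0,0,0.001],[0,0,0.002],[0,0,0.003],[0,0,0.004],[0,0,0.004]],"turn":[[0,0,0],[0,0,0],[0,0,0],[0,0,0],[0,0,0]],"jaw":[0.3,0.3,0.3,0.3,0.3]}'
```

```text
time_s: 8.17
tcp_pos: [548.7, 125.5, 75.0]
orientation: [[-0.764, 0.646, -0.0], [0.646, 0.764, 0.0], [0.0, -0.0, -1.0]]
force: [1.3, -2.8, 0.8]
opening: 55.4
time_s: 8.58
tcp_pos: [548.7, 125.4, 72.9]
orientation: [[-0.764, 0.646, -0.0], [0.646, 0.764, 0.0], [0.0, -0.0, -1.0]]
force: [0.9, -1.5, -1.4]
opening: 55.4
```

```bash
python3 -m creep '{"slide":[[0,0,0.001],[0,0,0.002],[0,0,0.003],[0,0,0.004],[0,0,0.004]],"turn":[[0,0,0],[0,0,0],[0,0,0],[0,0,0],[0,0,0]],"jaw":[0.3,0.3,0.3,0.3,0.3]}'
python3 -m creep '{"slide":[[0,0,0.001],[0,0,0.002],[0,0,0.003],[0,0,0.003],[0,0,0.003]],"turn":[[0,0,0],[0,0,0],[0,0,0],[0,0,0],[0,0,0]],"jaw":[0.3,0.3,0.3,0.3,0.3]}'
```

```text
time_s: 9.0
tcp_pos: [548.7, 125.4, 71.3]
orientation: [[-0.764, 0.646, -0.0], [0.646, 0.764, 0.0], [0.0, -0.0, -1.0]]
force: [-1.5, -0.5, 4.1]
opening: 55.5
time_s: 9.42
tcp_pos: [548.7, 125.4, 69.7]
orientation: [[-0.764, 0.646, -0.0], [0.646, 0.764, 0.0], [0.0, -0.0, -1.0]]
force: [-2.9, -0.5, 5.0]
opening: 55.7
```

```bash
python3 -m creep '{"slide":[[0,0,0.001],[0,0,0.002],[0,0,0.003],[0,0,0.004],[0,0,0.004]],"turn":[[0,0,0],[0,0,0],[0,0,0],[0,0,0],[0,0,0]],"jaw":[0.3,0.3,0.3,0.3,0.3]}'
python3 -m creep '{"slide":[[0,0,0.001],[0,0,0.002],[0,0,0.002],[0,0,0.002],[0,0,0.002]],"turn":[[0,0,0],[0,0,0],[0,0,0],[0,0,0],[0,0,0]],"jaw":[0.3,0.3,0.3,0.3,0.3]}'
python3 -c "
from bench import arm;s=arm.state();print(s['force'],s['torque'],s['tcp_pos'])"
```

```text
time_s: 9.83
tcp_pos: [548.8, 125.4, 67.9]
orientation: [[-0.764, 0.646, -0.0], [0.646, 0.764, 0.0], [0.0, -0.0, -1.0]]
force: [-3.5, -0.1, 6.9]
opening: 55.3
time_s: 10.25
tcp_pos: [548.8, 125.4, 67.0]
orientation: [[-0.764, 0.646, -0.0], [0.646, 0.764, 0.0], [0.0, 0.0, -1.0]]
force: [-2.9, -0.4, 8.3]
opening: 55.7
[-2.85461711 -0.36074989  8.30195032] [0.02026383 0.68125099 0.01742114] [548.76215274 125.41785241  67.00034949]
```

```bash
python3 -m creep '{"slide":[[0,-0.0006,0],[0,-0.0006,0],[0,-0.0006,0],[0,-0.0006,0],[0,-0.0006,0]],"turn":[[0,0,0.04],[0,0,0.08],[0,0,0.12],[0,0,0.16],[0,0,0.2]],"jaw":[0.3,0.3,0.3,0.3,0.3]}'
python3 -c "
from bench import arm;s=arm.state();print(s['force'],s['torque'],s['tcp_pos'])"
```

```text
time_s: 10.67
tcp_pos: [550.2, 125.2, 67.6]
orientation: [[-0.524, 0.852, 0.003], [0.852, 0.524, 0.0], [-0.002, 0.003, -1.0]]
force: [-0.9, 0.1, 6.9]
opening: 55.2
[-0.94076617  0.12902692  6.92883844] [0.10120598 0.04794914 0.09023756] [550.19282483 125.23836381  67.59882761]
```

```bash
python3 -m creep '{"slide":[[0,0,0],[0,0,0],[0,0,0],[0,0,0],[0,0,0]],"turn":[[0,0,0.05],[0,0,0.1],[0,0,0.15],[0,0,0.2],[0,0,0.24]],"jaw":[0.3,0.3,0.3,0.3,0.3]}'
python3 -c "
from bench import arm;s=arm.state();print(s['force'],s['torque'],s['tcp_pos'])"
python3 -m creep '{"slide":[[0,0,0],[0,0,0],[0,0,0],[0,0,0],[0,0,0]],"turn":[[0,0,0.04],[0,0,0.08],[0,0,0.12],[0,0,0.16],[0,0,0.18]],"jaw":[0.3,0.3,0.3,0.3,0.3]}'
python3 -c "
from bench import arm;s=arm.state();print(s['force'],s['torque'],s['tcp_pos'])"
```

```text
time_s: 11.08
tcp_pos: [550.4, 125.2, 67.6]
orientation: [[-0.173, 0.985, 0.004], [0.985, 0.173, 0.0], [-0.0, 0.004, -1.0]]
force: [0.5, 0.4, 6.6]
opening: 55.5
[0.4891725  0.37890475 6.57301021] [-0.00463548  0.00876622  0.06249023] [550.3801891  125.1975364   67.64565119]
time_s: 11.5
tcp_pos: [550.4, 125.1, 67.7]
orientation: [[0.108, 0.994, 0.004], [0.994, -0.108, 0.0], [0.001, 0.004, -1.0]]
force: [-0.0, -0.0, 6.7]
opening: 55.7
[-0.04815348 -0.03804604  6.67517923] [-0.09781922 -0.0054658   0.08388349] [550.40015407 125.14055559  67.65102206]
```

```bash
python3 -m creep '{"slide":[[0,0,0],[0,0,0],[0,0,0],[0,0,0],[0,0,0]],"turn":[[0,0,0.02],[0,0,0.04],[0,0,0.06],[0,0,0.08],[0,0,0.08]],"jaw":[0.3,0.3,0.3,0.3,0.3]}'
python3 -c "
from bench import arm;s=arm.state();print(s['force'],s['torque'],s['tcp_pos'])"
python3 -m creep '{"slide":[[0,0,0],[0,0,0],[0,0,0],[0,0,0],[0,0,0]],"turn":[[0,0,0.01],[0,0,0.02],[0,0,0.03],[0,0,0.03],[0,0,0.03]],"jaw":[0.3,0.3,0.3,0.3,0.3]}'
python3 - <<'E'
from h import *
s=arm.state();print(s['force'],s['torque'],s['tcp_pos'],np.degrees(np.arctan2(s['orientation'][1,0],s['orientation'][0,0])))
E
```

```text
time_s: 11.92
tcp_pos: [550.4, 125.1, 67.7]
orientation: [[0.23, 0.973, 0.004], [0.973, -0.23, 0.0], [0.001, 0.004, -1.0]]
force: [0.7, -1.1, 7.2]
opening: 55.4
[ 0.73358322 -1.12226197  7.19573967] [-0.10668234 -0.04012547 -0.05342606] [550.44008492 125.12060798  67.66404589]
time_s: 12.33
tcp_pos: [550.4, 124.9, 67.7]
orientation: [[0.274, 0.962, 0.004], [0.962, -0.274, -0.0], [0.001, 0.004, -1.0]]
force: [0.4, -2.1, 7.3]
opening: 55.5
[ 0.36930886 -2.0770032   7.34495025] [-0.20488574  0.02452018  0.01805403] [550.38814669 124.93680139  67.65745258] 74.09025082648796
```

```bash
python3 -m creep '{"slide":[[0,0,-0.001],[0,0,-0.002],[0,0,-0.003],[0,0,-0.004],[0,0,-0.004]],"turn":[[0,0,0],[0,0,0],[0,0,0],[0,0,0],[0,0,0]],"jaw":[0.3,0.3,0.3,0.3,0.3]}'
python3 -m creep '{"slide":[[0,0,-0.001],[0,0,-0.001],[0,0,-0.001],[0,0,-0.001],[0,0,-0.001]],"turn":[[0,0,0],[0,0,0],[0,0,0],[0,0,0],[0,0,0]],"jaw":[0.3,0.3,0.3,0.3,0.3]}'
python3 -c "
from bench import arm;s=arm.state();print(s['force'],s['torque'],s['tcp_pos'])"
```

```text
time_s: 12.75
tcp_pos: [550.3, 125.0, 69.3]
orientation: [[0.274, 0.962, 0.003], [0.962, -0.274, -0.0], [0.001, 0.003, -1.0]]
force: [2.5, -0.5, 5.4]
opening: 55.4
time_s: 13.17
tcp_pos: [549.8, 124.9, 69.6]
orientation: [[0.274, 0.962, 0.002], [0.962, -0.274, -0.0], [0.0, 0.002, -1.0]]
force: [4.3, -1.1, 5.7]
opening: 55.4
[ 4.3492906  -1.12134018  5.6750412 ] [-0.33798134 -0.76682278  0.08814753] [549.83982859 124.93042031  69.62359621]
```

```bash
python3 -m creep '{"slide":[[0,0.0015,0],[0,0.0015,-0.001],[0,0.0015,-0.002],[0,0.0015,-0.002],[0,0.0015,-0.002]],"turn":[[0,0,0],[0,0,0],[0,0,0],[0,0,0],[0,0,0]],"jaw":[0.3,0.3,0.3,0.3,0.3]}'
python3 -m creep '{"slide":[[0,0,-0.001],[0,0,-0.002],[0,0,-0.002],[0,0,-0.002],[0,0,-0.002]],"turn":[[0,0,0],[0,0,0],[0,0,0],[0,0,0],[0,0,0]],"jaw":[0.3,0.3,0.3,0.3,0.3]}'
python3 -c "
from bench import arm;s=arm.state();print(s['force'],s['torque'],s['tcp_pos'])"
```

```text
time_s: 13.58
tcp_pos: [549.7, 124.9, 70.2]
orientation: [[0.274, 0.962, 0.0], [0.962, -0.274, 0.0], [0.0, 0.0, -1.0]]
force: [4.0, -0.8, 4.5]
opening: 55.2
time_s: 14.0
tcp_pos: [549.3, 124.9, 70.8]
orientation: [[0.274, 0.962, -0.0], [0.962, -0.274, 0.0], [-0.0, -0.0, -1.0]]
force: [4.5, -1.3, -0.7]
opening: 55.9
[ 4.53287966 -1.3413935  -0.66391387] [-0.22826037 -0.88539039  0.04856487] [549.30148588 124.86029958  70.79724617]
```

```bash
python3 -m creep '{"slide":[[0,0.001,0],[0,0.002,0],[0,0.002,-0.001],[0,0.002,-0.001],[0,0.002,-0.001]],"turn":[[0,0,0],[0,0,0],[0,0,0],[0,0,0],[0,0,0]],"jaw":[0.3,0.3,0.3,0.3,0.3]}'
python3 -m creep '{"slide":[[0,0,0],[0,0,-0.001],[0,0,-0.001],[0,0,-0.001],[0,0,-0.001]],"turn":[[0,0,0],[0,0,0],[0,0,0],[0,0,0],[0,0,0]],"jaw":[0.3,0.3,0.3,0.3,0.3]}'
python3 -c "
from bench import arm;s=arm.state();print(s['force'],s['torque'],s['tcp_pos'])"
```

```text
time_s: 14.42
tcp_pos: [549.4, 124.8, 70.8]
orientation: [[0.274, 0.962, -0.002], [0.962, -0.274, 0.0], [-0.0, -0.002, -1.0]]
force: [1.9, 0.7, -5.4]
opening: 55.4
time_s: 14.83
tcp_pos: [549.3, 124.8, 70.9]
orientation: [[0.274, 0.962, -0.003], [0.962, -0.274, 0.0], [-0.0, -0.003, -1.0]]
force: [2.3, 2.0, -17.2]
opening: 55.5
[  2.31487743   2.02942132 -17.22543048] [ 0.41760857 -0.78882847  0.11276608] [549.34513149 124.82443232  70.94030739]
```

```bash
python3 -m creep '{"slide":[[0,0,0.0002],[0,0,0.0002],[0,0,0.0002],[0,0,0.0002],[0,0,0.0002]],"turn":[[0,0,0],[0,0,0],[0,0,0],[0,0,0],[0,0,0]],"jaw":[0.3,0.3,0.3,0.3,0.3]}' | egrep 'time|force|tcp'
```

```text
time_s: 15.25
tcp_pos: [549.3, 124.8, 71.0]
force: [3.1, 4.9, -23.8]
```

```bash
python3 -m creep '{"slide":[[0,0,0.0015],[0,0,0.0015],[0,0,0.0015],[0,0,0.0015],[0,0,0.0015]],"turn":[[0,0,0],[0,0,0],[0,0,0],[0,0,0],[0,0,0]],"jaw":[0.3,0.3,0.3,0.3,0.3]}' | egrep 'time|force|tcp'
```

```text
time_s: 15.67
tcp_pos: [549.4, 124.8, 71.0]
force: [-1.8, 4.8, -20.9]
```

```bash
python3 -m creep '{"slide":[[0,0,0.0008],[0,0,0.0008],[0,0,0.0008],[0,0,0.0008],[0,0,0.0008]],"turn":[[0,0,0],[0,0,0],[0,0,0],[0,0,0],[0,0,0]],"jaw":[0.3,0.3,0.3,0.3,0.3]}' | egrep 'time|force|tcp'
```

```text
time_s: 16.08
tcp_pos: [549.4, 124.8, 70.9]
force: [-3.1, 4.0, -18.0]
```

```bash
python3 -m creep '{"slide":[[0,0,0.0002],[0,0,0.0002],[0,0,0.0002],[0,0,0.0002],[0,0,0.0002]],"turn":[[0,0,0],[0,0,0],[0,0,0],[0,0,0],[0,0,0]],"jaw":[0.3,0.3,0.3,0.3,0.3]}' | egrep 'time|force|tcp'
```

```text
time_s: 16.5
tcp_pos: [549.4, 124.8, 70.9]
force: [-3.6, 3.6, -16.8]
```

Steady near 17 N. I'll hold with small corrections.

```bash
python3 -m creep '{"slide":[[0,0,0.0001],[0,0,0.0001],[0,0,0.0001],[0,0,0.0001],[0,0,0.0001]],"turn":[[0,0,0],[0,0,0],[0,0,0],[0,0,0],[0,0,0]],"jaw":[0.3,0.3,0.3,0.3,0.3]}' | egrep 'time|force|tcp'
python3 -m creep '{"slide":[[0,0,0],[0,0,0],[0,0,0],[0,0,0],[0,0,0]],"turn":[[0,0,0],[0,0,0],[0,0,0],[0,0,0],[0,0,0]],"jaw":[0.3,0.3,0.3,0.3,0.3]}' | egrep 'time|force|tcp'
```

```text
time_s: 16.92
tcp_pos: [549.4, 124.8, 70.9]
force: [-3.7, 4.3, -15.7]
time_s: 17.33
tcp_pos: [549.4, 124.8, 70.9]
force: [-3.3, 3.6, -16.0]
```

```bash
python3 -m creep '{"slide":[[0,0,0],[0,0,0],[0,0,0],[0,0,0],[0,0,0]],"turn":[[0,0,0],[0,0,0],[0,0,0],[0,0,0],[0,0,0]],"jaw":[0.3,0.3,0.3,0.3,0.3]}' | egrep 'time|force|tcp'
python3 -m creep '{"slide":[[0,0,0],[0,0,0],[0,0,0],[0,0,0],[0,0,0]],"turn":[[0,0,0],[0,0,0],[0,0,0],[0,0,0],[0,0,0]],"jaw":[0.3,0.3,0.3,0.3,0.3]}' | egrep 'time|force|tcp'
```

```text
time_s: 17.75
tcp_pos: [549.4, 124.8, 70.9]
force: [-2.8, 4.9, -16.3]
time_s: 18.17
tcp_pos: [549.4, 124.8, 70.9]
force: [-2.9, 4.0, -16.1]
```

```bash
python3 -m creep '{"slide":[[0,0,0],[0,0,0],[0,0,0],[0,0,0],[0,0,0]],"turn":[[0,0,0],[0,0,0],[0,0,0],[0,0,0],[0,0,0]],"jaw":[0.3,0.3,0.3,0.3,0.3]}' | egrep 'time|force|tcp'
python3 -m creep '{"slide":[[0,0,0],[0,0,0],[0,0,0],[0,0,0],[0,0,0]],"turn":[[0,0,0],[0,0,0],[0,0,0],[0,0,0],[0,0,0]],"jaw":[0.3,0.3,0.3,0.3,0.3]}' | egrep 'time|force|tcp'
python3 -m creep '{"slide":[[0,0,0],[0,0,0],[0,0,0],[0,0,0],[0,0,0]],"turn":[[0,0,0],[0,0,0],[0,0,0],[0,0,0],[0,0,0]],"jaw":[0.3,0.3,0.3,0.3,0.3]}' | egrep 'time|force|tcp'
```

```text
time_s: 18.58
tcp_pos: [549.5, 124.8, 70.9]
force: [-3.1, 3.8, -16.9]
time_s: 19.0
tcp_pos: [549.4, 124.8, 70.9]
force: [-3.0, 3.5, -15.9]
time_s: 19.42
tcp_pos: [549.4, 124.8, 70.9]
force: [-3.0, 4.3, -16.2]
```

```bash
python3 -m creep '{"slide":[[0,0,0.0005],[0,0,0.001],[0,0,0.001],[0,0,0.001],[0,0,0.001]],"turn":[[0,0,0],[0,0,0],[0,0,0],[0,0,0],[0,0,0]],"jaw":[0.3,0.3,0.3,0.3,0.3]}' | egrep 'time|force|tcp'
python3 -m creep '{"slide":[[0,0,0],[0,0,0],[0,0,0],[0,0,0],[0,0,0]],"turn":[[0,0,0],[0,0,0],[0,0,0],[0,0,0],[0,0,0]],"jaw":[0.3,0.3,0.3,0.3,0.3]}' | egrep 'time|force|tcp'
```

```text
time_s: 19.83
tcp_pos: [549.5, 124.8, 70.9]
force: [-4.9, 3.9, -13.8]
time_s: 20.25
tcp_pos: [549.5, 124.8, 70.9]
force: [-4.8, 4.2, -12.5]
```

```bash
python3 -m creep '{"slide":[[0,0,0.001],[0,0,0.0015],[0,0,0.0015],[0,0,0.0015],[0,0,0.0015]],"turn":[[0,0,0],[0,0,0],[0,0,0],[0,0,0],[0,0,0]],"jaw":[0.3,0.3,0.3,0.3,0.3]}' | egrep 'time|force|tcp'
python3 -m creep '{"slide":[[0,0,0],[0,0,0],[0,0,0],[0,0,0],[0,0,0]],"turn":[[0,0,0],[0,0,0],[0,0,0],[0,0,0],[0,0,0]],"jaw":[0.3,0.3,0.3,0.3,0.3]}' | egrep 'time|force|tcp'
```

```text
time_s: 20.67
tcp_pos: [549.7, 124.7, 70.9]
force: [-5.5, 3.3, -7.6]
time_s: 21.08
tcp_pos: [549.7, 124.7, 70.9]
force: [-5.7, 3.4, -8.7]
```

```bash
python3 -m creep '{"slide":[[0.0004,-0.001,0.0005],[0.0004,-0.002,0.001],[0.0004,-0.002,0.001],[0.0004,-0.002,0.001],[0.0004,-0.002,0.001]],"turn":[[0,0,0],[0,0,0],[0,0,0],[0,0,0],[0,0,0]],"jaw":[0.3,0.3,0.3,0.3,0.3]}' | egrep 'time|force|tcp'
python3 -m creep '{"slide":[[0,0,0],[0,0,0],[0,0,0],[0,0,0],[0,0,0]],"turn":[[0,0,0],[0,0,0],[0,0,0],[0,0,0],[0,0,0]],"jaw":[0.3,0.3,0.3,0.3,0.3]}' | egrep 'time|force|tcp'
```

```text
time_s: 21.5
tcp_pos: [549.6, 124.7, 70.8]
force: [-5.6, 1.3, -3.6]
time_s: 21.92
tcp_pos: [549.6, 124.7, 70.8]
force: [-5.5, 1.6, -4.8]
```

```bash
python3 -m creep '{"slide":[[0,0,0],[0,0,0],[0,0,0],[0,0,0],[0,0,0]],"turn":[[0,0,0],[0,0,0],[0,0,0],[0,0,0],[0,0,0]],"jaw":[0.62,0.7,0.8,0.9,0.95]}' | egrep 'time|force|tcp|open'
python3 -m creep '{"slide":[[0,0,0],[0,0,0],[0,0,0],[0,0,0],[0,0,0]],"turn":[[0,0,0],[0,0,0],[0,0,0],[0,0,0],[0,0,0]],"jaw":[0.95,0.95,0.95,0.95,0.95]}' | egrep 'time|force|tcp|open'
python3 -m creep '{"slide":[[0,0,-0.02],[0,0,-0.07],[0,0,-0.13],[0,0,-0.19],[0,0,-0.25]],"turn":[[0,0,0],[0,0,0],[0,0,0],[0,0,0],[0,0,0]],"jaw":[0.95,0.95,0.95,0.95,0.95]}' | egrep 'time|force|tcp|open'
python3 -m creep '{"slide":[[-0.06,-0.06,0],[-0.12,-0.12,0],[-0.18,-0.18,0],[-0.24,-0.24,0],[-0.28,-0.28,0]],"turn":[[0,0,0],[0,0,0],[0,0,0],[0,0,0],[0,0,0]],"jaw":[0.95,0.95,0.95,0.95,0.95]}' | egrep 'time|force|tcp|open'
python3 -m creep '{"slide":[[0,0,0],[0,0,0],[0,0,0],[0,0,0],[0,0,0]],"turn":[[0,0,0],[0,0,0],[0,0,0],[0,0,0],[0,0,0]],"jaw":[0.95,0.95,0.95,0.95,0.95]}' | egrep 'time|force|tcp|open'
python3 - <<'E'
from h import *
a=[]
for n in("side","top"):
    I,D=arm.snapshot(n); P=cloud(n,D); u,v=proj(n,(549,125,70)).astype(int); a.append(cv2.resize(I[v-30:v+30,u-30:u+30],(399,399),interpolation=cv2.INTER_CUBIC))
    Q=near(P,(549,125),0,27,75,110); print(n,len(Q),np.median(Q,0),np.percentile(Q[:,2],[5,95]))
    Q=near(P,(549,125),20,34,60,90); print(fitc(Q,28,(549,125)))
    cv2.imwrite(f"pics/{n}9.png",I)
cv2.imwrite("pics/end.png",np.hstack(a))
E
```

```text
time_s: 22.33
tcp_pos: [550.7, 124.8, 70.1]
force: [-0.1, 1.0, -0.0]
opening: 79.5
time_s: 22.75
tcp_pos: [549.4, 125.1, 68.9]
force: [-0.4, -0.8, 0.1]
opening: 88.1
time_s: 23.17
tcp_pos: [549.2, 125.1, 196.0]
force: [0.1, -0.4, -0.2]
opening: 88.5
time_s: 23.58
tcp_pos: [373.5, 28.3, 194.3]
force: [-0.1, -0.0, 0.8]
opening: 88.5
time_s: 24.0
tcp_pos: [377.4, 29.1, 194.2]
force: [-0.7, 0.3, -0.4]
opening: 88.3
side 162 [548.66460797 131.53804102  88.43566354] [78.92193492 94.51669055]
(array([549.6, 124.1]), 224, np.float64(2.17))
top 588 [548.77333427 125.33785686  86.97561533] [83.39407917 93.32592482]
(array([549.2, 125.6]), 223, np.float64(4.11))
```

View pics/end.png

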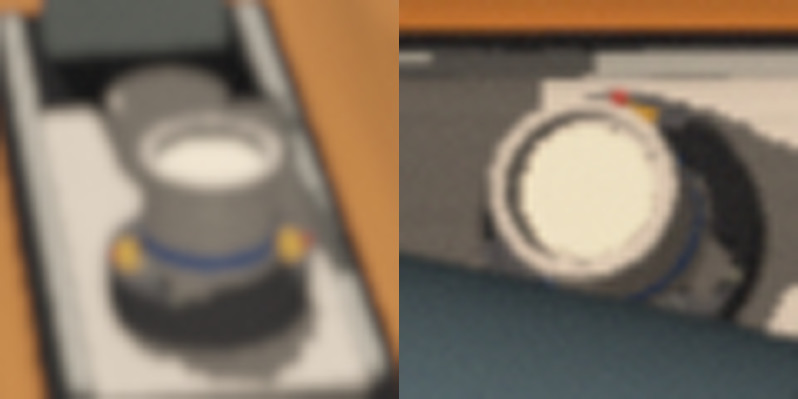

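View pics/top9.png

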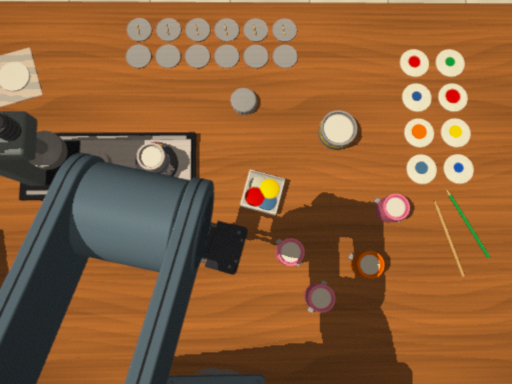

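```bash
python3 -c "
from bench import arm;print(arm.finish_job())"
```

```text
the job is handed in; nothing more can be done
None
```

The blue-banded die is locked in the press, held under the pull test, and the job is handed in at about 24 s. One limit is uncertain: the pull may have briefly passed 25 N.

**Fitting:** I lowered the lugs through the gaps, pushed the pad down about 6 mm with about 8 N, and turned the die about 66° clockwise. It then sprang up to the locked height, with its underside about 10 mm above the collar's origin.

**Pull test:** It held a steady 16–17 N straight up for about 2.9 s, and the die did not move. As I built up the pull, the force crept past my target. The highest end-of-call reading was 23.8 N, and I backed off straight after. Force is read only at the end of each call, so a short peak above 25 N just then can't be ruled out. Sideways forces stayed around 5 N or less.

**Final checks:** After letting go, the cameras show the die upright and centred to about 1 mm. Its rim is about 94 mm above the table, the locked height. I did not look under the lip or try turning the die back, so the lock is judged by height and the pull. In the last top view the other things look to be where they were, apart from what the arm hides, and the gripper is clear of everything.

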